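Lock the pump switch box with the heel scraper

ROBOT

A 6-joint arm with a two-finger parallel gripper is mounted at the origin on the work surface. World frame = base frame: x ahead of the robot, y to its left, z up, the work surface at z = 0. Lengths are in m, angles in rad, forces in N, time in s.
With the tool pointing down it reaches from about 0.35 to 0.925 m from the base axis. Payload 6.4 kg.
Tool frame: the origin (TCP) lies on the centre line of the jaws, within the pads' length; the fingertips stand 22 mm ahead of it and the grasp point (between the pads) lies 3 mm ahead of it; z points along the fingers, y is the direction in which the jaws open and shut (so a half turn about z gives the same grasp; the last joint's range is limited). The gripper opens to 94 mm and grips with 3 to 60 N. Pads are 16 mm wide; open, the fingers measure 119 mm over their backs; the gripper's body (75 mm by 177 mm) begins 78 mm behind the grasp point.
Start: joints at [1.176, 0.245, 1.558, -0, 1.339, -0.174], TCP at [0.142, 0.634, 0.227] pointing down, gripper open.
Joint ranges: [-3.13, 3.13], [-1.02, 2.26], [0.13, 2.54], [-0.95, 4.09], [0.21, 2.88], [-2.74, 2.74]. Speed limits (rad/s): [2.57, 2.57, 3.14, 3.14, 3.14, 3.14].

INTERFACE

Orientations are given as a unit quaternion [w, x, y, z].
In Python, from station import arm, imaging gives the robot as it stands.
- The arm moves only by the tool move_arm, never from a script. Its arguments are lists of equal length, an entry for each row: "offset": the shift along the tool's x, y, z in units of 300 mm (1.0 is 300 mm), a list of three; "delta_rot": the turn, a rotation vector about the tool's x, y, z in units of 180 degrees (1.0 is 180 degrees), a list of three; "grip": the opening, from 0 (shut) to 1 (fully open). In form: {"offset": [[tx, ty, tz], ...], "delta_rot": [[rx, ry, rz], ...], "grip": [grip, ...]}. A call has 1 to 20 rows; each row shifts and turns the commanded pose from where the row before left it, along the tool's axes as they then stand; what a row does not reach is not made up. A row lasts 1/8 s, in which the tool goes at most 62.5 mm and 10.7 degrees, less where a joint would pass 70% of its speed; a pose out of reach is approached as far as the arm can. A call with a number of a shift or a turn outside -1 to 1 is refused whole. A call with a gripper value outside its range is refused whole. The fingers move at their own pace and stop on an object; "grip_force" is the grip in N (left out, the last holds). Time passes only in rows, so rows that do not move let the fingers close. It gives the time, the measured TCP pose, the force and the opening at its end, in the units of the state.
- arm.sense(): the state, without advancing time (a new reading comes with each control period).
- imaging.read_camera(name): name is "side" or "top" or "wrist"; returns the picture (480x640x3 uint8, blue, green, red); there is no depth.
- imaging.camera_info(name): a dict with "intrinsics" (3x3 intrinsics, pixels), "R" (3x3) and "t" (3): a world point X has camera coordinates R X + t; the wrist camera has in their place "T_tool_cam" (4x4, takes a point from camera to tool coordinates, whose origin is the TCP and whose axes are the flange's). Camera axes: x right, y down, z forward; pixel columns grow to the right and rows downward; lengths in m; the calibration is good to about 2 mm. The wrist camera is an equidistant fisheye: a pixel r from the principal point sees the ray r / f radians off the axis. A picture is of the moment at which its call begins: read the wrist's pose just before it. camera_info takes no time and is no camera call.
- arm.finish_job(): hands the job in, once; it reports no verdict.
The state is a dict: "t": time; "joint_positions": joint angles; "qd": joint speeds; "joint_torque": joint torques, N m; "tool_pos": TCP position; "orientation": TCP orientation; "ft_force": force on the tool from outside, world axes, zero at the start; "torque": the same for the moment, N m; "grip_width": finger opening in m.
Only numpy, scipy, OpenCV 4.12 (cv2) and the standard library are available. Lean on these libraries where they do the work, as an engineer would, in place of code of your own. Each camera call takes 0.05 s, during which the arm holds its last target. There are 200 camera calls.

TASK

Take the steel heel scraper out of its stand and, with its flat blade in the slot of the fastener on the sloping cover of the pump switch box, turn the fastener clockwise until it stops, so that the cover is locked. Press only gently and keep the gripper's fingers off the box; then stand the scraper upright in its stand again, blade down, and let go. Leave the other things where they are.

Things in the scene. Friction and masses are not known exactly. Their poses are not given: they have to be found in the camera images.
- scraper: steel heel scraper standing blade-down in its stand, 0.14 kg. Handle: plain bar 18 mm thick (its x), 28 mm wide (its y), from z = 38 to 112 mm. Below it a flat blade 3 mm thick (x), 16 mm wide (y), 38 mm long. Origin: middle of the blade's end edge; z runs up the handle. A half turn about z leaves it the same.
- stand: fixed white plastic block 65 (x) by 75 (y) by 50 mm tall, origin at the centre of its underside. Upright pocket in the middle of its top, 9 mm (x) by 22 mm (y), 44 mm deep, takes the blade, scraper's y along the stand's y (either way round); the handle's shoulders rest on the top, the scraper's origin then 12 mm above the stand's.
- pump_box: fixed grey wedge-shaped pump switch box, 160 deep (x) by 180 wide (y) mm, 60 mm tall in front (-x), 172 mm at its back; origin at the centre of its underside. Its sloping face, 35 deg from level, looks to the box's -x and up and carries a flat aluminium cover 150 mm square with one round slotted fastener in the middle.
- slot (a point): centre of the fastener's top, on its axis; does not turn with it. z: straight out of the sloping cover, 35 deg from vertical (the blade enters along -z); x: up the slope; y: across. The head is a steel disc 32 mm across, 9 mm proud of the cover; its slot runs right across, open at both ends, 5 mm wide, 5 mm deep. The head stays where it is left; 0.03 N m moves it in its free play (see cam).
- cam (a joint): lock turned by the fastener: 0 open, 1.571 locked (hard stop); grows clockwise, looking onto the cover; starts at 0.2 to 0.45; takes 0.1 N m. The slotted head has free play on it: it starts within 0.25 rad either side (unmeasured), and drives the lock once 0.25 rad clockwise of it. With cam 0 and head mid-play the slot lies midway between the point's +x and +y; at 1.571 between +x and -y (marks on the cover).
- lota: aluminium lota (round water pot), 104 mm across, 100 mm tall; a bystander to leave alone; origin at the centre of its underside
- mug: blue plastic mug, 90 mm across, 100 mm tall; a bystander to leave alone; origin at the centre of its underside
- soap_dish: yellow soap dish with clip lid, 79 by 109 mm, 35 mm tall; a bystander to leave alone; origin at the centre of its underside
- pumice: pumice stone, 75 by 42 by 30 mm; a bystander to leave alone; origin at the centre of its underside
- oil_bottle: white plastic bottle, 54 mm across, 140 mm tall; a bystander to leave alone; origin at the centre of its underside
- powder_tin: aluminium tin, 64 mm across, 95 mm tall; a bystander to leave alone; origin at the centre of its underside
- brush: scrubbing brush lying on its bristles, 50 by 120 mm, 26 mm tall; a bystander to leave alone; origin at the centre of its underside
Not all that is in view belongs to the job. What is meant by the scraper is not orange, and is the larger of those in its own colour. Leave any red look-alike of the stand alone.

How it is judged:
By the outcome, as a careful person would: the job done as asked, in the order asked, and still so for the second after the job is handed in, with the robot touching nothing.
It also fails if it takes over 61 s, if anything falls off the work surface, if the arm or the gripper's body presses on something with over 40 N, if the wrist force passes 120 N, or if a joint passes its speed limit or range.

## Working session

There is one attempt and no reset: what is moved stays moved. The work goes in short steps, Python scripts to look and compute and a tool call to move; the robot and the scene stay as the last step left them, time stands still between calls to the robot, and variables do not carry over. Pictures are saved under pics/ and viewed, about 8 in all and at most 12, crops included, and the job is handed in when it is done.

Besides the shell and the picture viewer there is one more tool, called after "Emit:" as name(argument=value, ...) on one line, values as JSON. move_arm: Moves the arm, as the interface text tells. Its arguments: {"type":"object","properties":{"offset":{"type":"array"},"delta_rot":{"type":"array"},"grip":{"type":"array"},"grip_force":{"type":"number"}},"required":["offset","delta_rot","grip"]}

```bash
mkdir -p pics; ls
python3 - <<'E'
from station import arm, imaging
import cv2,numpy as np
for n in ["top","side","wrist"]:
    cv2.imwrite(f"pics/{n}0.png",imaging.read_camera(n)); i=imaging.camera_info(n)
    print(n,{k:np.round(v,4).tolist() if not isinstance(v,str) else v for k,v in i.items()})
print(arm.sense())
E
```

```text
pics
top {'intrinsics': [[575.9647, 0.0, 321.9949], [0.0, 575.9647, 249.2111], [0.0, 0.0, 1.0]], 'R': [[-0.024, -0.9997, 0.0072], [-0.984, 0.0223, -0.177], [0.1767, -0.0113, -0.9842]], 't': [-0.0185, 0.571, 1.0927]}
side {'intrinsics': [[527.0138, 0.0, 326.0714], [0.0, 527.0138, 237.3319], [0.0, 0.0, 1.0]], 'R': [[0.9575, -0.2881, 0.011], [-0.1397, -0.497, -0.8564], [0.2522, 0.8185, -0.5161]], 't': [-0.5557, 0.1444, 0.8853]}
wrist {'intrinsics': [[371.6483, 0.0, 318.7694], [0.0, 371.6483, 235.977], [0.0, 0.0, 1.0]], 'T_tool_cam': [[0.0003, -0.9578, -0.2873, 0.0842], [1.0, 0.0004, -0.0005, -0.0012], [0.0006, -0.2873, 0.9578, -0.1586], [0.0, 0.0, 0.0, 1.0]]}
{'t': 0.15, 'joint_positions': array([ 1.17594140e+00,  2.45641272e-01,  1.55867624e+00, -1.35906929e-05,
        1.33871674e+00, -1.74118626e-01]), 'qd': array([-0.00188302, -0.0015474 , -0.00397386,  0.00029696, -0.00066672,
        0.00050944]), 'joint_torque': array([-3.54489621e-04, -4.16259062e+01, -3.14985359e+01,  6.85278769e-02,
        3.16261011e-02, -7.24946085e-05]), 'tool_pos': array([0.14216541, 0.63384199, 0.22663744]), 'orientation': array([-1.95956831e-04,  1.10142631e-01,  9.93915530e-01, -6.93683280e-04]), 'ft_force': array([0.15049153, 0.06914219, 0.31184027]), 'torque': array([0.00235802, 0.06139803, 0.028786  ]), 'grip_width': 0.09406440662110147}
```

View pics/top0.png

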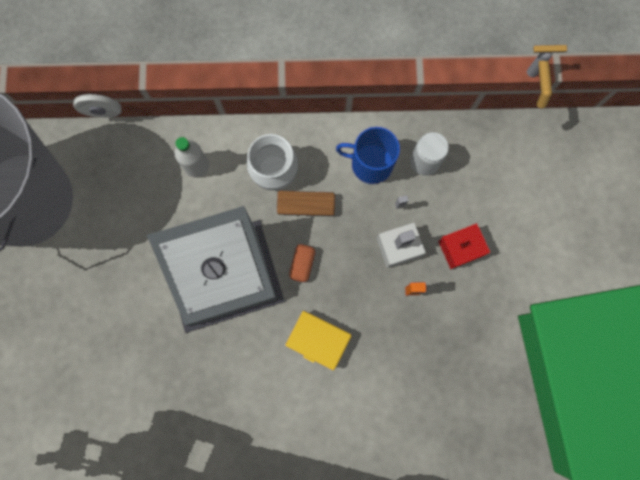

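View pics/side0.png

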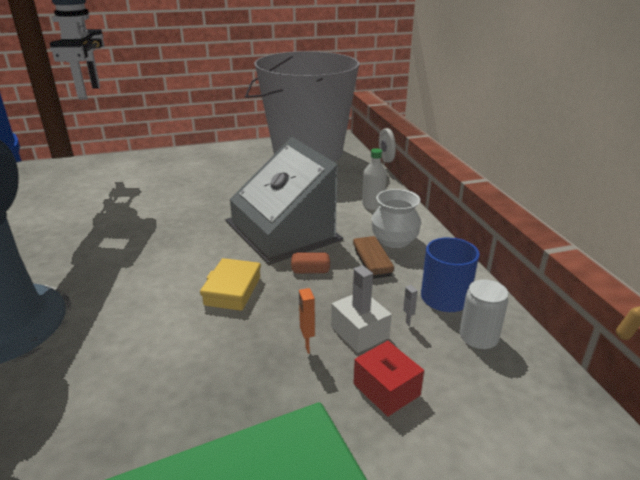

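```bash
cat > h.py <<'E'
import numpy as np,cv2
from station import arm,imaging
from scipy.spatial.transform import Rotation as Rn
def ray(n,p):
    i=imaging.camera_info(n);K,R,t=map(np.array,(i["intrinsics"],i["R"],i["t"]))
    d=R.T@np.linalg.inv(K)@[p[0],p[1],1];return -R.T@t,d/np.linalg.norm(d)
def plane(n,p,z):
    o,d=ray(n,p);return o+d*(z-o[2])/d[2]
def tri(p,q):
    o1,d1=ray("top",p);o2,d2=ray("side",q)
    s=np.linalg.lstsq(np.c_[d1,-d2],o2-o1,rcond=None)[0]
    a,b=o1+d1*s[0],o2+d2*s[1];return (a+b)/2,np.linalg.norm(a-b)
def wpose():
    s=arm.sense();q=s["orientation"];return np.array(s["tool_pos"]),Rn.from_quat(np.r_[q[1:],q[0]]).as_matrix()
def wray(p,P,R):
    i=imaging.camera_info("wrist");K=np.array(i["intrinsics"]);T=np.array(i["T_tool_cam"])
    v=(np.array(p)-K[:2,2])/K[0,0];th=np.linalg.norm(v);d=np.r_[v/max(th,1e-9)*np.sin(th),np.cos(th)]
    return P+R@T[:3,3],R@T[:3,:3]@d
def wplane(p,P,R,p0,n):
    o,d=wray(p,P,R);return o+d*np.dot(np.array(p0)-o,n)/np.dot(d,n)
def wproj(X,P,R):
    i=imaging.camera_info("wrist");K=np.array(i["intrinsics"]);T=np.array(i["T_tool_cam"])
    c=np.linalg.inv(T)@np.r_[R.T@(np.array(X)-P),1];r=np.hypot(c[0],c[1]);th=np.arctan2(r,c[2])
    return K[:2,2]+K[0,0]*th*c[:2]/r
E
python3 - <<'E'
from h import *
print("fast",tri((213,268),(280,180)))
a=cv2.imread("pics/top0.png");b=cv2.imread("pics/side0.png")
c1=cv2.resize(a[210:280,370:440],(400,400),interpolation=cv2.INTER_CUBIC)
c2=cv2.resize(a[198:338,143:283],(400,400),interpolation=cv2.INTER_CUBIC)
cv2.imwrite("pics/c.png",np.hstack([c1,c2]))
m=cv2.inRange(a,(170,170,170),(255,255,255));m[:215]=0;m[275:]=0;m[:,:370]=0;m[:,440:]=0
cs,_=cv2.findContours(m,0,2);k=max(cs,key=cv2.contourArea);r=cv2.minAreaRect(k);print(r)
bx=cv2.boxPoints(r);B=np.array([plane("top",p,.05) for p in bx]);print(B.round(4),B.mean(0),np.linalg.norm(np.diff(B,axis=0),axis=1))
E
```

```text
fast (array([0.52863655, 0.17093853, 0.12202509]), np.float64(0.003287010960621007))
((401.3500061035156, 243.0500030517578), (31.306547164916992, 36.68242263793945), 71.56504821777344)
[[ 0.5989 -0.1464  0.05  ]
 [ 0.6211 -0.2173  0.05  ]
 [ 0.5602 -0.2338  0.05  ]
 [ 0.5385 -0.1636  0.05  ]] [ 0.57965989 -0.19027155  0.05      ] [0.07423821 0.06309472 0.07355244]
```

View pics/c.png

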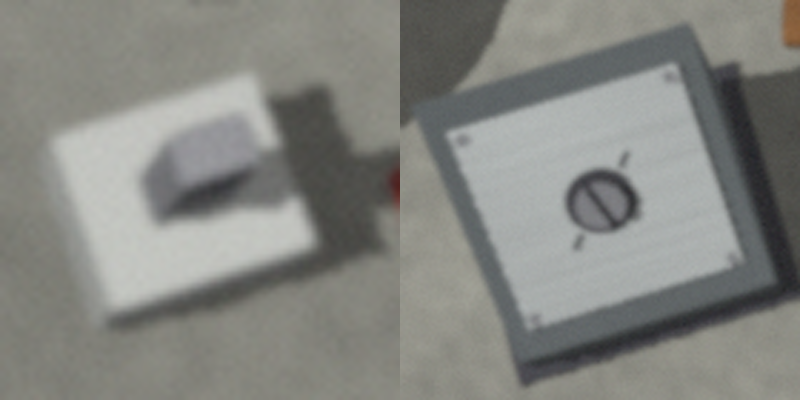

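Emit:
move_arm(offset=[[0,0,-0.04],[0,0,-0.04],[0,0,-0.04],[0,0,-0.04],[0,0,-0.04],[0,0,-0.04],[0,0,-0.04],[0,0,-0.04]], delta_rot=[[0,0,0.042],[0,0,0.042],[0,0,0.042],[0,0,0.042],[0,0,0.042],[0,0,0.042],[0,0,0.042],[0,0,0.042]], grip=[0.45,0.45,0.45,0.45,0.45,0.45,0.45,0.45])

```text
t: 1.15
tool_pos: [0.1423, 0.634, 0.3233]
orientation: [0.0, 0.597, 0.802, -0.0]
ft_force: [-1.6, 0.7, 0.5]
grip_width: 0.0424
```

Emit:
move_arm(offset=[[-0.17,0.0323,0],[-0.17,0.0323,0],[-0.17,0.0323,0],[-0.17,0.0323,0],[-0.17,0.0323,0],[-0.17,0.0323,0],[-0.17,0.0323,0],[-0.17,0.0323,0],[-0.17,0.0323,0],[-0.17,0.0323,0],[-0.17,0.0323,0],[-0.17,0.0323,0],[-0.17,0.0323,0],[-0.17,0.0323,0],[-0.17,0.0323,0],[-0.17,0.0323,0],[-0.17,0.0323,0],[-0.17,0.0323,0],[0,0,0],[0,0,0]], delta_rot=[[0,0,0],[0,0,0],[0,0,0],[0,0,0],[0,0,0],[0,0,0],[0,0,0],[0,0,0],[0,0,0],[0,0,0],[0,0,0],[0,0,0],[0,0,0],[0,0,0],[0,0,0],[0,0,0],[0,0,0],[0,0,0],[0,0,0],[0,0,0]], grip=[0.45,0.45,0.45,0.45,0.45,0.45,0.45,0.45,0.45,0.45,0.45,0.45,0.45,0.45,0.45,0.45,0.45,0.45,0.45,0.45])

```text
t: 3.65
tool_pos: [0.5754, -0.1933, 0.323]
orientation: [-0.001, 0.596, 0.803, 0.0]
ft_force: [-0.1, -0.3, 1.4]
grip_width: 0.0421
```

Run:
```python
from h import *
P,R=wpose();im=imaging.read_camera("wrist");cv2.imwrite("pics/w1.png",im)
np.savez("w1.npz",P=P,R=R)
print(P,R.round(4).tolist(),arm.sense()["joint_positions"],arm.sense()["t"])
print("handle top proj",wproj([.58,-.19,.124],P,R),"stand c",wproj([.58,-.19,.05],P,R))
```

```text
[ 0.57535896 -0.19330834  0.32295844] [[-0.2901, 0.957, -0.0009], [0.957, 0.2901, 0.0008], [0.001, -0.0007, -1.0]] [-5.10129903e-01  8.22959827e-02  1.56681196e+00  2.09839607e-04
  1.49298375e+00 -8.05213373e-01] 3.7
handle top proj [325.02435168 210.82099757] stand c [323.98470976 196.99314096]
```

View pics/w1.png

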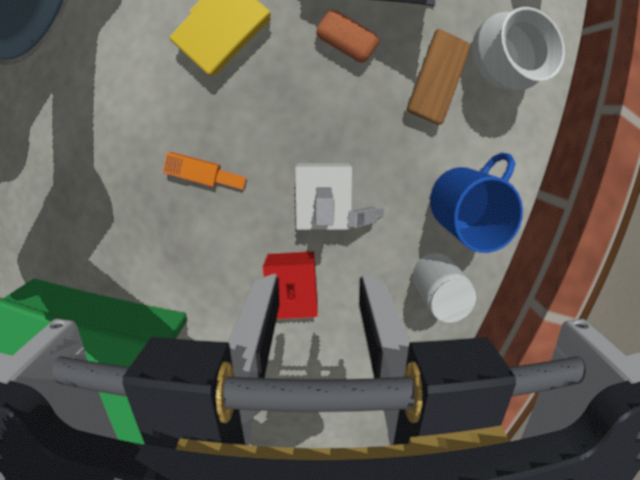

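Run:
```python
from h import *
d=np.load("w1.npz");P,R=d["P"],d["R"]
print("small",tri((403,200),(412,288)),"big top",tri((408,236.5),(363,269)))
im=cv2.imread("pics/w1.png")
cv2.imwrite("pics/w1c.png",cv2.resize(im[155:240,280:395],None,fx=6,fy=6,interpolation=cv2.INTER_CUBIC))
m=cv2.inRange(im,(175,175,175),(255,255,255));m[:160]=0;m[240:]=0;m[:,:280]=0;m[:,395:]=0
k=max(cv2.findContours(m,0,2)[0],key=cv2.contourArea)
k=cv2.convexHull(k)
W=np.array([wplane(p[0],P,R,[0,0,.05],[0,0,1.])[:2] for p in k])
r=cv2.minAreaRect((W*1e3).astype(np.float32));print(r)
```

```text
small (array([ 0.66353665, -0.19447484,  0.07663889]), np.float64(0.005463379429188543)) big top (array([ 0.57858671, -0.19171522,  0.12836916]), np.float64(0.003373869045880101))
((579.359375, -190.71844482421875), (63.652103424072266, 72.47061157226562), 16.968732833862305)
```

View pics/w1c.png

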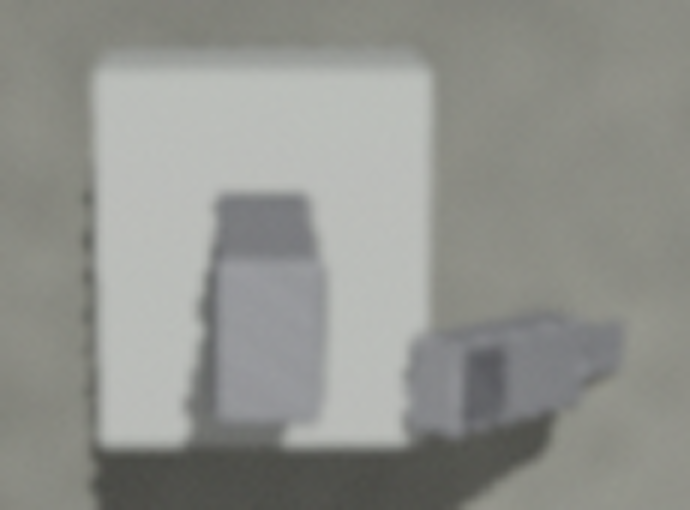

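Run:
```python
from h import *
d=np.load("w1.npz");P,R=d["P"],d["R"]
X=wplane((325.2,211.7),P,R,[0,0,.124],[0,0,1.]);print(X)
for y in (258,422):print(wplane((280+271/6,155+y/6),P,R,[0,0,.124],[0,0,1.]))
T=np.array([.5793,-.191,.110]);print("move units",R.T@(T-P)/.3, "yaw y",np.degrees(np.arctan2(R[1,1],R[0,1])))
P2,R2=wpose();im=imaging.read_camera("side");cv2.imwrite("pics/s2.png",cv2.resize(im[230:420,260:480],None,fx=3,fy=3,interpolation=cv2.INTER_CUBIC))
cv2.imwrite("pics/t2.png",imaging.read_camera("top"))
```

```text
[ 0.58042762 -0.19079987  0.124     ]
[ 0.57634697 -0.17765399  0.124     ]
[ 0.58449953 -0.20412147  0.124     ]
move units [0.00284655 0.01528085 0.70985453] yaw y 16.864069670283456
```

View pics/s2.png

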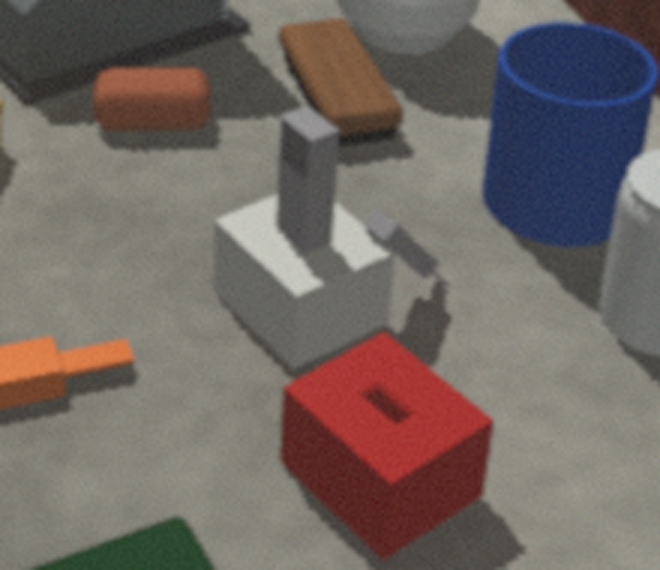

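Emit:
move_arm(offset=[[0.002,0.016,0.1],[0,0,0.15],[0,0,0.15],[0,0,0.15],[0,0,0.1],[0,0,0.06],[0,0,0],[0,0,0],[0,0,0],[0,0,0],[0,0,0]], delta_rot=[[0,0,0],[0,0,0],[0,0,0],[0,0,0],[0,0,0],[0,0,0],[0,0,0],[0,0,0],[0,0,0],[0,0,0],[0,0,0]], grip=[0.45,0.45,0.45,0.45,0.45,0.45,0.45,0.1,0.1,0.1,0.1], grip_force=40)

```text
t: 5.18
tool_pos: [0.5807, -0.1921, 0.1116]
orientation: [0.001, 0.596, 0.803, 0.0]
ft_force: [-0.4, -0.2, 4.4]
grip_width: 0.0176
```

Run:
```python
from h import *
P,R=wpose();s=arm.sense();print(P,R.round(4).tolist(),s["ft_force"],s["torque"],s["grip_width"],s["t"])
```

```text
[ 0.58072286 -0.19205672  0.11164016] [[-0.2901, 0.957, 0.0016], [0.957, 0.2901, -0.0009], [-0.0013, 0.0013, -1.0]] [-0.42105675 -0.152786    4.44923597] [ 0.00947493  0.18806564 -0.04466188] 0.01762250365760782 5.175
```

```bash
cat >> h.py <<'E'
L=.0996
def frame(yaw):
    c,s=np.cos(yaw),np.sin(yaw);h=np.radians(35)
    ex=np.array([np.cos(h)*c,np.cos(h)*s,np.sin(h)]);ey=np.array([-s,c,0]);return ex,ey,np.cross(ex,ey)
def target(S,yaw,a,gap):
    ex,ey,n=frame(yaw);b=np.cos(a)*ex+np.sin(a)*ey
    return S+n*(L+gap),np.c_[-b,np.cross(-n,-b),-n]
def rel(P,R,T,RT):
    return Rn.from_matrix(R.T@RT).as_rotvec()/np.pi, RT.T@(T-P)/.3
E
python3 - <<'E'
from h import *
S=np.array([.5286,.171,.122])
def pl(p,n,S=S):
    o,d=ray("top",p);return o+d*np.dot(S-o,n)/np.dot(d,n)
px=lambda x,y:(143+(x-400)*.35,198+y*.35)
yaw=.297
for _ in range(3):
    ex,ey,n=frame(yaw)
    b=[pl(px(*p),n,S-.009*n) for p in [(462,140),(670,75),(733,260),(535,320)]]
    v=b[0]-b[1];w=b[3]-b[2];print(np.arctan2(-v[0],v[1]),np.arctan2(-w[0],w[1]),np.linalg.norm(v),np.linalg.norm(b[1]-b[2]),np.mean(b,0)+.009*n)
    yaw=(np.arctan2(-v[0],v[1])+np.arctan2(-w[0],w[1]))/2
ex,ey,n=frame(yaw)
for q in ([(585,180),(618,225)],[(577,243),(625,158)]):
    A,B=[pl(px(*p),n) for p in q];u=A-B;print("ang",np.degrees(np.arctan2(u@ey,u@ex)),np.linalg.norm(u))
P,R=wpose();P=P+[0,0,.21]
T,RT=target(S,yaw,np.radians(35),.06)
print(T,RT.tolist(),*rel(P,R,T,RT))
E
```

```text
0.29101890411865877 0.2758113331996344 0.13697924286648736 0.1401959510322147 [0.52297522 0.17073455 0.11817952]
0.28894165935093746 0.2746440820388407 0.13712701514496897 0.1401264433418429 [0.52294629 0.17083928 0.11816769]
0.2886936065492846 0.27450468303877096 0.13714537801124954 0.14011777473315143 [0.52294292 0.17085183 0.11816625]
ang 14.455433586042501 0.03860596856438208
ang 134.66325220153234 0.0676460888580121
[0.44066286 0.14556097 0.25273667] [[-0.4851881172087348, -0.6789760661149769, 0.5509845665374609], [-0.7374530056414245, 0.6563209037473492, 0.15939239559869844], [-0.46984631039295416, -0.32898992833716556, -0.8191520442889918]] [-0.10833913 -0.21033301 -0.6648308 ] [-0.49549229  1.13117165  0.1102841 ]
```

Emit:
move_arm(offset=[[0,0,-0.03],[0,0,-0.05],[0,0,-0.07],[0,0,-0.1],[0,0,-0.15],[0,0,-0.15],[0,0,-0.1],[0,0,-0.05],[0,0,0]], delta_rot=[[0,0,0],[0,0,0],[0,0,0],[0,0,0],[0,0,0],[0,0,0],[0,0,0],[0,0,0],[0,0,0]], grip=[0.1,0.1,0.1,0.1,0.1,0.1,0.1,0.1,0.1])

```text
t: 6.3
tool_pos: [0.5803, -0.1918, 0.3217]
orientation: [0.001, 0.596, 0.803, 0.0]
ft_force: [-0.9, -0.1, -1.4]
grip_width: 0.0176
```

Run:
```python
from h import *
P,R=wpose();s=arm.sense();print(P,s["grip_width"],s["ft_force"])
T,RT=target(np.array([.527,.171,.121]),.285,np.radians(15),.06)
r,o=rel(P,R,T,RT);print(T,r,np.linalg.norm(r),r/14,o,o/12)
```

```text
[ 0.58034774 -0.19181679  0.32173333] 0.017638011773946898 [-0.87983941 -0.0892482  -1.3534458 ]
[0.43914989 0.14526206 0.25173667] [-0.13522581 -0.17705847 -0.55989693] 0.6025946388869126 [-0.00965899 -0.01264703 -0.03999264] [-0.07663484  1.23277274  0.11325391] [-0.00638624  0.10273106  0.00943783]
```

Emit:
move_arm(offset=[[0,0,0],[0,0,0],[0,0,0],[0,0,0],[0,0,0],[0,0,0],[0,0,0],[0,0,0],[0,0,0],[0,0,0],[0,0,0],[0,0,0],[0,0,0],[0,0,0],[0,0,0]], delta_rot=[[-0.0097,-0.0126,-0.04],[-0.0097,-0.0126,-0.04],[-0.0097,-0.0126,-0.04],[-0.0097,-0.0126,-0.04],[-0.0097,-0.0126,-0.04],[-0.0097,-0.0126,-0.04],[-0.0097,-0.0126,-0.04],[-0.0097,-0.0126,-0.04],[-0.0097,-0.0126,-0.04],[-0.0097,-0.0126,-0.04],[-0.0097,-0.0126,-0.04],[-0.0097,-0.0126,-0.04],[-0.0097,-0.0126,-0.04],[-0.0097,-0.0126,-0.04],[0,0,0]], grip=[0.1,0.1,0.1,0.1,0.1,0.1,0.1,0.1,0.1,0.1,0.1,0.1,0.1,0.1,0.1])

```text
t: 8.18
tool_pos: [0.6058, -0.1468, 0.3418]
orientation: [0.271, -0.222, 0.936, -0.007]
ft_force: [0.1, -0.6, -1.3]
grip_width: 0.0178
```

Emit:
move_arm(offset=[[-0.0064,0.103,0.0094],[-0.0064,0.103,0.0094],[-0.0064,0.103,0.0094],[-0.0064,0.103,0.0094],[-0.0064,0.103,0.0094],[-0.0064,0.103,0.0094],[-0.0064,0.103,0.0094],[-0.0064,0.103,0.0094],[-0.0064,0.103,0.0094],[-0.0064,0.103,0.0094],[-0.0064,0.103,0.0094],[-0.0064,0.103,0.0094],[0,0,0],[0,0,0]], delta_rot=[[0,0,0],[0,0,0],[0,0,0],[0,0,0],[0,0,0],[0,0,0],[0,0,0],[0,0,0],[0,0,0],[0,0,0],[0,0,0],[0,0,0],[0,0,0],[0,0,0]], grip=[0.1,0.1,0.1,0.1,0.1,0.1,0.1,0.1,0.1,0.1,0.1,0.1,0.1,0.1])

```text
t: 9.93
tool_pos: [0.4883, 0.1987, 0.2747]
orientation: [0.271, -0.221, 0.937, -0.008]
ft_force: [0.3, -0.3, -1.0]
grip_width: 0.0177
```

Run:
```python
from h import *
P,R=wpose();im=imaging.read_camera("wrist");np.savez("w2.npz",P=P,R=R);cv2.imwrite("pics/w2f.png",im)
s=arm.sense();print(P,R.round(3).tolist(),s["joint_positions"].round(3),s["t"])
T,RT=target(np.array([.527,.171,.121]),.285,np.radians(15),.06);print(rel(P,R,T,RT))
tip=P+R[:,2]*L;q=wproj([.527,.171,.121],P,R);print("tip",wproj(tip,P,R),"slot",q)
u,v=q.astype(int);x0,y0=max(u-90,0),max(v-60,0)
c=im[y0:y0+150,x0:x0+180];cv2.imwrite("pics/w2.png",cv2.resize(c,None,fx=4,fy=4,interpolation=cv2.INTER_CUBIC));print(x0,y0)
```

```text
[0.48828202 0.19869714 0.274704  ] [[-0.755, -0.409, 0.512], [-0.418, 0.902, 0.105], [-0.505, -0.134, -0.853]] [ 0.159 -0.417  2.159  0.03   0.85  -1.887] 9.975
(array([-0.00879466, -0.02252273, -0.02247871]), array([ 0.23871989, -0.06532646, -0.05615916]))
tip [320.18572127 244.67766557] slot [295.5677634  157.08228417]
205 97
```

View pics/w2.png

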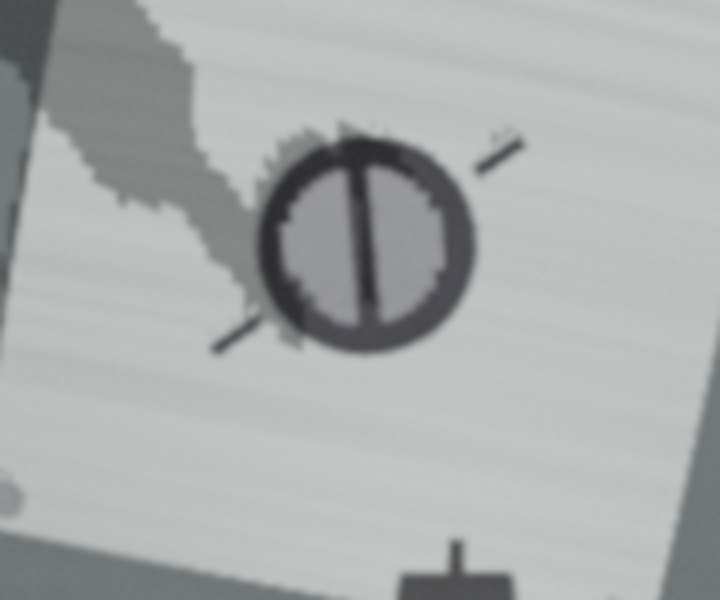

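```bash
cat > m.py <<'E'
from h import *
d=np.load("w2.npz");P,R=d["P"],d["R"];S=np.array([.527,.171,.121]);px=lambda x,y:(205+x/4,97+y/4)
yaw=.285;ex,ey,n=frame(yaw)
f=lambda x,y,h=0:wplane(px(x,y),P,R,S+h*n,n)
ang=lambda A,B:np.degrees(np.arctan2((A-B)@ey,(A-B)@ex))
print("slot",f(363,244.5),"ang",ang(f(355,165),f(371,322)),"len",np.linalg.norm(f(355,165)-f(371,322)),"ring",np.linalg.norm(f(260,245)-f(475,245)))
print("marks",ang(f(213,350,-.009),f(525,140,-.009)),"ctr",f(369,245,-.009)+.009*n)
# cover texture/edge: left edge (5,350)->(60,0); right (655,600)->(720,320)
print("edges",ang(f(60,0,-.009),f(3,360,-.009)),ang(f(720,320,-.009),f(657,600,-.009)),ang(f(0,528,-.009),f(345,600,-.009))-90)
P2,R2=wpose();a=ang(f(355,165),f(371,322))
T,RT=target(f(363,244.5),yaw,np.radians(a),.025);print(T,*rel(P2,R2,T,RT))
E
python3 m.py
```

```text
slot [0.52755883 0.17148657 0.12147131] ang -163.42239917777403 len 0.03275545101687316 ring 0.044514175986819796
marks -45.30962778979779 ctr [0.52752779 0.1719721  0.12154603]
edges -179.31605989328594 179.9547504745671 -180.3384794487539
[0.4589741  0.15139291 0.22353765] [-0.03424098  0.01318234  0.96791377] [-0.23847948  0.05718166  0.06120854]
```

```bash
cat > go.py <<'E'
from h import *
import sys
S0=np.array([.5275,.1717,.1215]);Y=.285
def show(a,gap,S=S0):
    P,R=wpose();T,RT=target(S,Y,np.radians(a),gap);r,o=rel(P,R,T,RT);s=arm.sense()
    print("t",s["t"],"rot",r.round(4),"off",o.round(4),"F tool",(R.T@s["ft_force"]).round(2),"M",(R.T@s["torque"]).round(3),"j",s["joint_positions"].round(2),s["grip_width"].round(4));return P,R
if __name__=="__main__":show(*map(float,sys.argv[1:3]))
E
python3 go.py 16.6 .015
```

```text
Traceback (most recent call last):
  File "go.py", line 7, in <module>
    if __name__=="__main__":show(*map(float,sys.argv[1:3]))
                            ~~~~^^^^^^^^^^^^^^^^^^^^^^^^^^^
  File "go.py", line 6, in show
    print("t",s["t"],"rot",r.round(4),"off",o.round(4),"F tool",(R.T@s["ft_force"]).round(2),"M",(R.T@s["torque"]).round(3),"j",s["joint_positions"].round(2),s["grip_width"].round(4));return P,R
                                                                                                                                                              ^^^^^^^^^^^^^^^^^^^^^
AttributeError: 'float' object has no attribute 'round'
```

```bash
sed -i 's/s\["grip_width"\].round(4)/round(s["grip_width"],4)/' go.py; python3 go.py 16.6 .015
```

```text
t 9.975 rot [-0.0087 -0.0225 -0.0315] off [ 0.2382 -0.0564  0.0945] F tool [0.78 0.51 1.07] M [-0.079  0.364  0.045] j [ 0.16 -0.42  2.16  0.03  0.85 -1.89] 0.0175
```

Emit:
move_arm(offset=[[0,0,0],[0,0,0],[0.03,-0.007,0],[0.03,-0.007,0],[0.03,-0.007,0],[0.03,-0.007,0.019],[0.03,-0.007,0.019],[0.03,-0.007,0.019],[0.03,-0.007,0.019],[0.028,-0.007,0.019],[0,0,0],[0,0,0]], delta_rot=[[-0.0044,-0.0113,-0.0158],[-0.0044,-0.0113,-0.0158],[0,0,0],[0,0,0],[0,0,0],[0,0,0],[0,0,0],[0,0,0],[0,0,0],[0,0,0],[0,0,0],[0,0,0]], grip=[0.1,0.1,0.1,0.1,0.1,0.1,0.1,0.1,0.1,0.1,0.1,0.1])

```text
t: 11.48
tool_pos: [0.4647, 0.1544, 0.2161]
orientation: [0.302, -0.271, 0.914, -0.0]
ft_force: [0.0, -0.6, -1.5]
grip_width: 0.0179
```

Run:
```python
from go import *
P,R=show(16.6,.015)
im=imaging.read_camera("wrist");np.savez("w3.npz",P=P,R=R);cv2.imwrite("pics/w3f.png",im)
si=imaging.read_camera("side");cv2.imwrite("pics/s3f.png",si)
print("tip",wproj(P+R[:,2]*L,P,R),"slot",wproj(S0,P,R))
c=cv2.resize(im[180:300,260:380],(480,480),interpolation=cv2.INTER_CUBIC)
c2=cv2.resize(si[140:220,235:315],(320,320),interpolation=cv2.INTER_CUBIC);c2=np.vstack([c2,np.zeros((160,320,3),np.uint8)])
cv2.imwrite("pics/w3.png",np.hstack([c,c2]))
```

```text
t 11.475 rot [0.0002 0.0007 0.0004] off [ 0.004  -0.0026  0.0008] F tool [ 1.09 -0.29  1.14] M [-0.127  0.389  0.006] j [-0.   -0.53  2.35  0.25  0.73 -2.28] 0.0179
tip [320.07841163 244.65779998] slot [318.9254433  236.76340423]
```

View pics/w3.png

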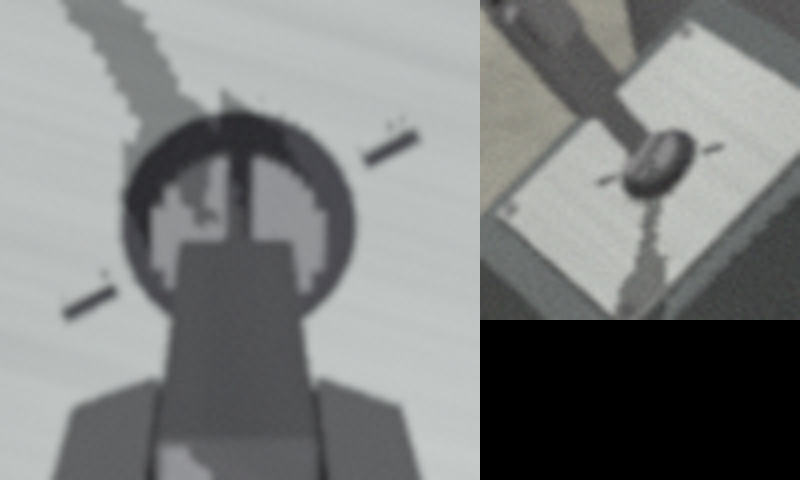

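Emit:
move_arm(offset=[[0.004,0,0.01],[0,0,0.01],[0,0,0.01],[0,0,0.01],[0,0,0]], delta_rot=[[0,0,0],[0,0,0],[0,0,0],[0,0,0],[0,0,0]], grip=[0.1,0.1,0.1,0.1,0.1])

```text
t: 12.2
tool_pos: [0.4702, 0.1559, 0.2048]
orientation: [0.301, -0.271, 0.914, -0.0]
ft_force: [0.7, -0.3, -1.7]
grip_width: 0.018
```

```bash
python3 go.py 16.6 0
```

```text
t 12.2 rot [0.0005 0.0003 0.0004] off [-0.002  -0.0038  0.0092] F tool [ 0.64 -0.29  1.76] M [-0.186  0.402  0.085] j [ 0.   -0.49  2.35  0.25  0.7  -2.29] 0.018
```

Emit:
move_arm(offset=[[0,0,0.005],[0,0,0.005],[0,0,0]], delta_rot=[[0,0,0],[0,0,0],[0,0,0]], grip=[0.1,0.1,0.1])

```text
t: 12.58
tool_pos: [0.4719, 0.1563, 0.2042]
orientation: [0.301, -0.272, 0.914, -0.0]
ft_force: [-14.3, -4.9, 11.0]
grip_width: 0.0179
```

```bash
python3 go.py 16.6 0
```

```text
t 12.575 rot [0.0005 0.0003 0.0009] off [ 0.0015 -0.0026  0.0039] F tool [  5.99   1.09 -17.72] M [-0.548  1.758  0.077] j [ 0.01 -0.48  2.35  0.25  0.7  -2.29] 0.0179
```

Run:
```python
from h import *
a=np.load("w2.npz");b=np.load("w3.npz");ex,ey,n=frame(.285)
def t(p,q):
    o1,d1=wray(p,a["P"],a["R"]);o2,d2=wray(q,b["P"],b["R"])
    s=np.linalg.lstsq(np.c_[d1,-d2],o2-o1,rcond=None)[0];return (o1+d1*s[0]+o2+d2*s[1])/2,np.linalg.norm(o1+d1*s[0]-o2-d2*s[1])
w2=lambda x,y:(205+x/4,97+y/4);w3=lambda x,y:(260+x/4,180+y/4)
X=[]
for p,q in [((525,140),(418,135)),((475,172),(365,163)),((260,320),(117,291)),((213,350),(65,317))]:
    x,e=t(w2(*p),w3(*q));X.append(x);print(x,e,(x-[.5275,.1717,.1215])@n)
print(np.mean(X,0)+.009*n)
im=imaging.read_camera("wrist");cv2.imwrite("pics/w4.png",cv2.resize(im[180:300,260:380],(600,600),interpolation=cv2.INTER_CUBIC))
```

```text
[0.49824026 0.19247518 0.10532498] 0.0004165635029410684 -0.0004944050736379955
[0.50682128 0.18621774 0.11054024] 0.00037974201987195214 6.34637913196278e-05
[0.54814066 0.15849542 0.13225427] 7.611705736379853e-05 -0.00042260332151403156
[0.55606204 0.15197122 0.13769639] 0.00022615740449821582 0.0007272056144596429
[0.52236211 0.1708385  0.12882634]
```

View pics/w4.png

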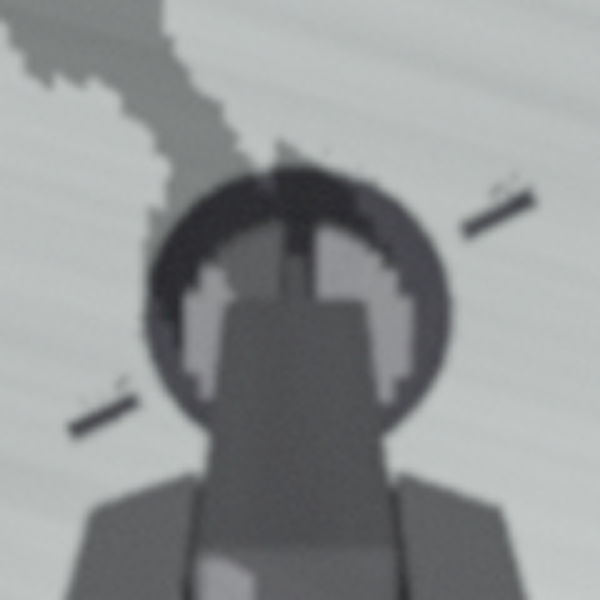

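Emit:
move_arm(offset=[[0,0,-0.0035],[0,0,0],[0,0,0],[0,0,0],[0,0,0],[0,0,0]], delta_rot=[[0,0,0],[0,0,0.02],[0,0,0.02],[0,0,0.02],[0,0,0.02],[0,0,0]], grip=[0.1,0.1,0.1,0.1,0.1,0.1])

```text
t: 13.38
tool_pos: [0.4717, 0.1561, 0.2045]
orientation: [0.3, -0.155, 0.941, 0.037]
ft_force: [-2.7, -1.0, 2.9]
grip_width: 0.0177
```

```bash
python3 go.py 2.2 0
```

```text
t 13.375 rot [0.0003 0.0008 0.0008] off [ 0.0006 -0.0024  0.0052] F tool [ 0.73 -0.19 -4.06] M [-0.027  0.53  -0.023] j [ 0.   -0.48  2.35  0.25  0.69 -2.04] 0.0177
```

Emit:
move_arm(offset=[[0,0,0],[0,0,0],[0,0,0],[0,0,0],[0,0,0],[0,0,0],[0,0,0]], delta_rot=[[0,0,0.025],[0,0,0.025],[0,0,0.025],[0,0,0.025],[0,0,0.025],[0,0,0.025],[0,0,0]], grip=[0.1,0.1,0.1,0.1,0.1,0.1,0.1])

```text
t: 14.25
tool_pos: [0.4717, 0.1559, 0.2043]
orientation: [0.283, 0.068, 0.951, 0.106]
ft_force: [-4.7, -2.1, 3.9]
grip_width: 0.0175
```

Run:
```python
from go import *
P,R=show(-24.8,0)
im=imaging.read_camera("wrist");cv2.imwrite("pics/w5.png",cv2.resize(im[180:300,260:380],(480,480),interpolation=cv2.INTER_CUBIC))
```

```text
t 14.25 rot [0.0005 0.0005 0.0012] off [-0.0006 -0.0016  0.005 ] F tool [ 1.42 -1.43 -6.12] M [ 0.725  0.46  -0.064] j [ 0.   -0.48  2.35  0.25  0.69 -1.57] 0.0175
```

View pics/w5.png

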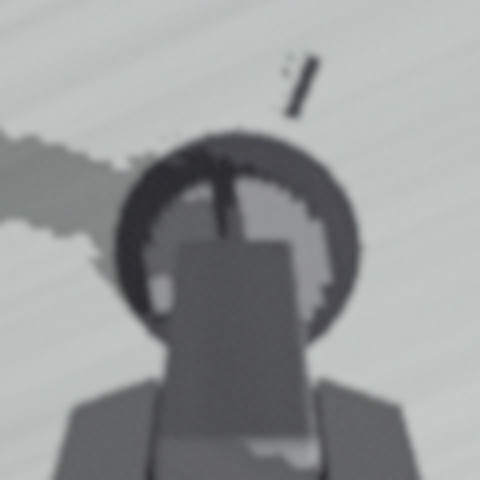

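Emit:
move_arm(offset=[[0,0,0],[0,0,0],[0,0,0],[0,0,0],[0,0,0],[0,0,0],[0,0,0],[0,0,0]], delta_rot=[[0,0,0.03],[0,0,0.03],[0,0,0.03],[0,0,0.03],[0,0,0.03],[0,0,0.03],[0,0,0.03],[0,0,0]], grip=[0.1,0.1,0.1,0.1,0.1,0.1,0.1,0.1])

```text
t: 15.3
tool_pos: [0.4715, 0.1557, 0.2041]
orientation: [0.233, 0.373, 0.878, 0.191]
ft_force: [-6.4, -4.2, 3.9]
grip_width: 0.0178
```

```bash
python3 go.py -62.6 0
```

```text
t 15.3 rot [0.0004 0.0001 0.0014] off [-0.0016  0.0003  0.0049] F tool [-0.19 -4.34 -7.42] M [ 1.249 -0.171 -0.058] j [ 0.   -0.48  2.35  0.25  0.7  -0.91] 0.0178
```

Emit:
move_arm(offset=[[0,0,0],[0,0,0],[0,0,0]], delta_rot=[[0,0,0.011],[0,0,0.011],[0,0,0]], grip=[0.1,0.1,0.1])

```text
t: 15.68
tool_pos: [0.4715, 0.1557, 0.204]
orientation: [0.226, 0.403, 0.864, 0.199]
ft_force: [-6.9, -4.2, 5.3]
grip_width: 0.0176
```

```bash
python3 go.py -66.6 0
```

```text
t 15.675 rot [0.0003 0.     0.0017] off [-0.0017  0.0007  0.0048] F tool [-0.58 -3.92 -8.79] M [ 1.298 -0.137 -0.123] j [ 0.   -0.48  2.35  0.25  0.7  -0.84] 0.0176
```

Emit:
move_arm(offset=[[0,0,0],[0,0,0],[0,0,0]], delta_rot=[[0,0,0.011],[0,0,0.011],[0,0,0]], grip=[0.1,0.1,0.1])

```text
t: 16.05
tool_pos: [0.4714, 0.1557, 0.204]
orientation: [0.219, 0.432, 0.85, 0.207]
ft_force: [-6.7, -4.6, 5.5]
grip_width: 0.0177
```

```bash
python3 go.py -70.6 0
```

```text
t 16.05 rot [ 0.0003 -0.      0.0019] off [-0.0018  0.0009  0.0048] F tool [-1.32 -3.83 -8.9 ] M [ 1.331 -0.282 -0.184] j [ 0.   -0.48  2.35  0.25  0.7  -0.77] 0.0177
```

Emit:
move_arm(offset=[[0,0,0],[0,0,0],[0,0,0]], delta_rot=[[0,0,0.011],[0,0,0.011],[0,0,0]], grip=[0.1,0.1,0.1])

```text
t: 16.42
tool_pos: [0.4714, 0.1557, 0.204]
orientation: [0.212, 0.461, 0.835, 0.214]
ft_force: [-6.3, -4.9, 5.0]
grip_width: 0.0178
```

```bash
python3 go.py -74.6 0
```

```text
t 16.425 rot [ 0.0002 -0.0001  0.0024] off [-0.0018  0.0013  0.0048] F tool [-1.93 -3.84 -8.38] M [ 1.329 -0.348 -0.24 ] j [ 0.   -0.48  2.35  0.25  0.7  -0.7 ] 0.0178
```

Run:
```python
from go import *
P,R=wpose();np.savez("w6.npz",P=P,R=R)
im=imaging.read_camera("wrist");cv2.imwrite("pics/w6.png",cv2.resize(im[180:300,260:380],(480,480),interpolation=cv2.INTER_CUBIC))
```

```text
(no output)
```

View pics/w6.png

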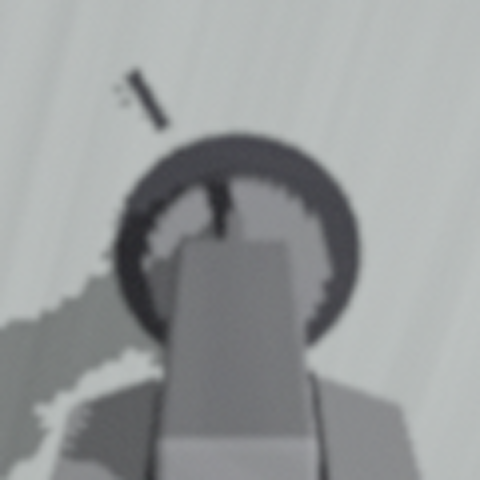

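Emit:
move_arm(offset=[[0,0,0],[0,0,0],[0,0,-0.01],[0,0,-0.03],[0,0,-0.06],[0,0,-0.1],[0,0,-0.1],[0,0,0],[0,0,0]], delta_rot=[[0,0,-0.05],[0,0,-0.05],[0,0,0],[0,0,0],[0,0,0],[0,0,0],[0,0,0],[0,0,0],[0,0,0]], grip=[0.1,0.1,0.1,0.1,0.1,0.1,0.1,0.1,0.1])

```text
t: 17.6
tool_pos: [0.4216, 0.1415, 0.2763]
orientation: [0.242, 0.327, 0.896, 0.179]
ft_force: [-0.6, 0.5, -1.4]
grip_width: 0.0177
```

Run:
```python
from go import *
P,R=show(-56.6,.09)
im=imaging.read_camera("wrist");cv2.imwrite("pics/w7.png",im)
tp=imaging.read_camera("top");cv2.imwrite("pics/t7.png",tp)
S=np.array([.524,.1705,.126]);ex,ey,n=frame(.285);q=wproj(S,P,R);print("slot px",q,"tip",wproj(P+R[:,2]*L,P,R))
g=cv2.cvtColor(im,6);
# polar darkness of a diametral line on the head top, visible upper half, radius 7..13 mm
for name,fn in(("wrist",lambda X:wproj(X,P,R)),):
  best=[]
  for a in range(-90,90,3):
    v=[]
    for s in (1,-1):
      px=[fn(S+s*r*1e-3*(np.cos(np.radians(a))*ex+np.sin(np.radians(a))*ey)) for r in np.arange(7,13.5,1)]
      v.append(np.mean([g[int(round(y)),int(round(x))] for x,y in px]))
    best.append((a,*np.round(v)))
  print(best)
T0=np.array([.5807,-.1921,.3216]);R0=np.array([[-.2901,.957,0],[.957,.2901,0],[0,0,-1.]])
r,o=rel(P,R,T0,R0);print("rot",r,np.linalg.norm(r)*180,"off in final axes",o,"in current",R.T@(T0-P)/.3)
```

```text
t 17.6 rot [ 0.0003 -0.0005  0.0009] off [-0.0049  0.0026  0.0012] F tool [ 1.17 -0.63  0.91] M [ 0.412  0.27  -0.013] j [-0.05 -0.77  2.38  0.23  0.96 -1.  ] 0.0177
slot px [319.19425268 217.68047019] tip [319.19687687 243.27735677]
[(-90, np.float64(146.0), np.float64(141.0)), (-87, np.float64(145.0), np.float64(141.0)), (-84, np.float64(143.0), np.float64(138.0)), (-81, np.float64(140.0), np.float64(129.0)), (-78, np.float64(136.0), np.float64(118.0)), (-75, np.float64(120.0), np.float64(110.0)), (-72, np.float64(108.0), np.float64(87.0)), (-69, np.float64(92.0), np.float64(73.0)), (-66, np.float64(74.0), np.float64(59.0)), (-63, np.float64(60.0), np.float64(50.0)), (-60, np.float64(55.0), np.float64(47.0)), (-57, np.float64(53.0), np.float64(59.0)), (-54, np.float64(63.0), np.float64(59.0)), (-51, np.float64(64.0), np.float64(90.0)), (-48, np.float64(86.0), np.float64(107.0)), (-45, np.float64(101.0), np.float64(118.0)), (-42, np.float64(116.0), np.float64(131.0)), (-39, np.float64(125.0), np.float64(137.0)), (-36, np.float64(133.0), np.float64(140.0)), (-33, np.float64(139.0), n
[... 1243 characters left out ...]
4(146.0)), (54, np.float64(146.0), np.float64(147.0)), (57, np.float64(146.0), np.float64(146.0)), (60, np.float64(146.0), np.float64(146.0)), (63, np.float64(147.0), np.float64(146.0)), (66, np.float64(146.0), np.float64(147.0)), (69, np.float64(146.0), np.float64(146.0)), (72, np.float64(146.0), np.float64(146.0)), (75, np.float64(146.0), np.float64(146.0)), (78, np.float64(145.0), np.float64(146.0)), (81, np.float64(145.0), np.float64(146.0)), (84, np.float64(145.0), np.float64(146.0)), (87, np.float64(144.0), np.float64(146.0))]
rot [0.1886217  0.0572554  0.17781664] 47.78485887976685 off in final axes [-1.21805538  0.18502838 -0.15110998] in current [-1.15038953 -0.46598933 -0.01326125]
```

Emit:
move_arm(offset=[[0,0,0],[0,0,0],[0,0,0],[0,0,0],[0,0,0],[0,0,0],[0,0,0],[0,0,0],[0,0,0]], delta_rot=[[0.0236,0.0072,0.0222],[0.0236,0.0072,0.0222],[0.0236,0.0072,0.0222],[0.0236,0.0072,0.0222],[0.0236,0.0072,0.0222],[0.0236,0.0072,0.0222],[0.0236,0.0072,0.0222],[0.0236,0.0072,0.0222],[0,0,0]], grip=[0.1,0.1,0.1,0.1,0.1,0.1,0.1,0.1,0.1])

```text
t: 18.82
tool_pos: [0.4224, 0.1416, 0.2758]
orientation: [-0.001, 0.595, 0.804, -0.001]
ft_force: [0.9, -0.2, -2.2]
grip_width: 0.0178
```

```bash
cat > back.py <<'E'
from h import *
import sys
z=float(sys.argv[1]);P,R=wpose();s=arm.sense()
T0=np.array([.5807,-.1921,z]);R0=np.array([[-.2901,.957,0],[.957,.2901,0],[0,0,-1.]])
r,o=rel(P,R,T0,R0);print("rot",r.round(4),"off",o.round(4),P.round(4),s["t"],"F",s["ft_force"].round(1),round(s["grip_width"],4))
E
python3 back.py .31
```

```text
rot [-0.0006 -0.0002  0.0006] off [-1.2176  0.1824 -0.114 ] [0.4224 0.1416 0.2758] 18.825 F [ 0.9 -0.2 -2.2] 0.0178
```

Emit:
move_arm(offset=[[-0.02,0.003,-0.057],[-0.06,0.009,-0.057],[-0.12,0.018,0],[-0.12,0.018,0],[-0.12,0.018,0],[-0.12,0.018,0],[-0.12,0.018,0],[-0.12,0.018,0],[-0.12,0.018,0],[-0.12,0.018,0],[-0.12,0.018,0],[-0.04,0.006,0],[-0.018,0.002,0],[0,0,0],[0,0,0]], delta_rot=[[0,0,0],[0,0,0],[0,0,0],[0,0,0],[0,0,0],[0,0,0],[0,0,0],[0,0,0],[0,0,0],[0,0,0],[0,0,0],[0,0,0],[0,0,0],[0,0,0],[0,0,0]], grip=[0.1,0.1,0.1,0.1,0.1,0.1,0.1,0.1,0.1,0.1,0.1,0.1,0.1,0.1,0.1])

```text
t: 20.7
tool_pos: [0.5803, -0.1913, 0.3118]
orientation: [0.0, 0.595, 0.804, 0.0]
ft_force: [0.3, 0.8, -2.0]
grip_width: 0.0178
```

```bash
python3 back.py .165
```

```text
rot [0.0002 0.     0.0007] off [-0.003   0.0006  0.4893] [ 0.5803 -0.1913  0.3118] 20.7 F [ 0.3  0.8 -2. ] 0.0178
```

Emit:
move_arm(offset=[[-0.003,0,0.08],[0,0,0.12],[0,0,0.12],[0,0,0.1],[0,0,0.068],[0,0,0],[0,0,0]], delta_rot=[[0,0,0],[0,0,0],[0,0,0],[0,0,0],[0,0,0],[0,0,0],[0,0,0]], grip=[0.1,0.1,0.1,0.1,0.1,0.1,0.1])

```text
t: 21.58
tool_pos: [0.5816, -0.1933, 0.1667]
orientation: [0.001, 0.595, 0.804, 0.0]
ft_force: [0.1, 0.0, -1.1]
grip_width: 0.0177
```

```bash
python3 back.py .112
python3 - <<'E'
from h import *
P,R=wpose();w=imaging.read_camera("wrist");s=imaging.read_camera("side");t=imaging.read_camera("top")
tip=P+R[:,2]*L;i=imaging.camera_info("side");K,Rc,tc=map(np.array,(i["intrinsics"],i["R"],i["t"]))
for X in (tip,tip+[0,0,.038],[.58,-.1905,.05]):
    c=K@(Rc@np.array(X)+tc);print("side",c[:2]/c[2],"wrist",wproj(X,P,R))
f=lambda a:cv2.resize(a,(400,400),interpolation=cv2.INTER_CUBIC)
cv2.imwrite("pics/w8.png",np.hstack([f(s[250:350,310:410]),f(w[180:300,260:380])]))
E
```

```text
rot [0.0006 0.0006 0.0005] off [ 0.0048 -0.0016  0.1824] [ 0.5816 -0.1933  0.1667] 21.575 F [ 0.1  0.  -1.1] 0.0177
side [362.43038963 301.26241981] wrist [319.75101905 243.21582073]
side [363.56873753 281.86163473] wrist [320.07502615 261.67964723]
side [360.24896108 308.7914893 ] wrist [318.49681661 232.26056554]
```

View pics/w8.png

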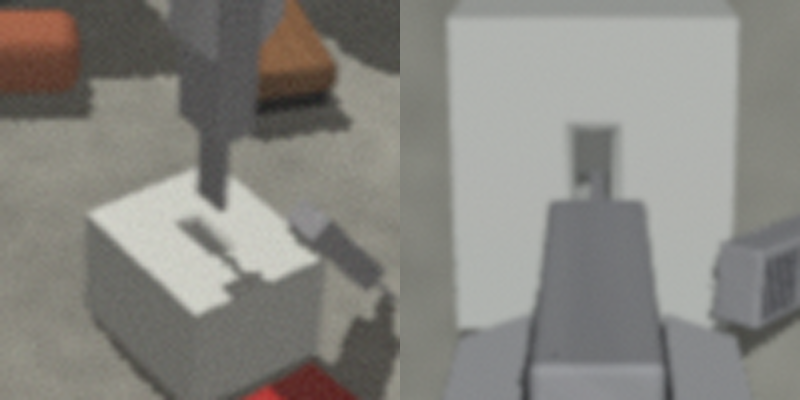

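Emit:
move_arm(offset=[[0.006,-0.003,0.02],[0,0,0.025],[0,0,0.025],[0,0,0.025],[0,0,0.02],[0,0,0]], delta_rot=[[0,0,0],[0,0,0],[0,0,0],[0,0,0],[0,0,0],[0,0,0]], grip=[0.1,0.1,0.1,0.1,0.1,0.1])

```text
t: 22.48
tool_pos: [0.579, -0.1914, 0.1298]
orientation: [-0.001, 0.595, 0.804, 0.0]
ft_force: [-0.2, -0.2, -1.2]
grip_width: 0.0177
```

```bash
python3 back.py .112
```

```text
rot [-0.0002 -0.0003  0.0004] off [-0.004   0.0048  0.0594] [ 0.579  -0.1914  0.1298] 22.475 F [-0.2 -0.2 -1.2] 0.0177
```

Emit:
move_arm(offset=[[0,0.002,0.02],[0,0,0.02],[0,0,0.01],[0,0,0.006],[0,0,0]], delta_rot=[[0,0,0],[0,0,0],[0,0,0],[0,0,0],[0,0,0]], grip=[0.1,0.1,0.1,0.1,0.1])

```text
t: 23.1
tool_pos: [0.5799, -0.1914, 0.1138]
orientation: [0.0, 0.595, 0.804, 0.0]
ft_force: [-0.8, -0.5, -1.4]
grip_width: 0.0175
```

```bash
python3 back.py .1116
```

```text
rot [ 0.0001 -0.      0.0004] off [-0.003   0.0018  0.0072] [ 0.5799 -0.1914  0.1138] 23.1 F [-0.8 -0.5 -1.4] 0.0175
```

Emit:
move_arm(offset=[[0,0,0.005],[0,0,0.003],[0,0,0],[0,0,0],[0,0,0],[0,0,0],[0,0,0],[0,0,0],[0,0,-0.05],[0,0,-0.1],[0,0,-0.15],[0,0,-0.15],[0,0,-0.15],[0,0,0],[0,0,0]], delta_rot=[[0,0,0],[0,0,0],[0,0,0],[0,0,0],[0,0,0],[0,0,0],[0,0,0],[0,0,0],[0,0,0],[0,0,0],[0,0,0],[0,0,0],[0,0,0],[0,0,0],[0,0,0]], grip=[0.1,0.1,0.1,0.25,0.35,0.4,0.4,0.4,0.4,0.4,0.4,0.4,0.4,0.4,0.4])

```text
t: 24.98
tool_pos: [0.5796, -0.1912, 0.2912]
orientation: [-0.0, 0.595, 0.804, 0.0]
ft_force: [0.4, 0.6, -0.2]
grip_width: 0.0378
```

Run:
```python
from h import *
P,R=wpose();w=imaging.read_camera("wrist");s=imaging.read_camera("side");t=imaging.read_camera("top")
cv2.imwrite("pics/w9f.png",w);cv2.imwrite("pics/s9f.png",s)
print(arm.sense()["t"],P,"pred handle top",wproj([.58,-.1908,.124],P,R))
o=cv2.imread("pics/s2.png");n=cv2.resize(s[230:420,260:480],None,fx=3,fy=3,interpolation=cv2.INTER_CUBIC)
d=cv2.absdiff(o,n).max(2)>50; ys,xs=np.nonzero(d);print("side diff px",d.sum(), (xs.min(),xs.max(),ys.min(),ys.max()) if d.sum() else "")
i=imaging.camera_info("top")
t2=cv2.imread("pics/t2.png");d=(cv2.absdiff(t2,t).max(2)>50).astype(np.uint8)
for st in cv2.connectedComponentsWithStats(d)[2][1:]:
    if st[4]>8:print("top",st)
f=lambda a:cv2.resize(a,(400,400),interpolation=cv2.INTER_CUBIC)
cv2.imwrite("pics/w9.png",np.hstack([f(s[250:350,310:410]),f(w[150:270,260:380])]))
```

```text
25.125 [ 0.57958569 -0.19123436  0.29124715] pred handle top [320.09083591 220.07624714]
side diff px 927 (np.int64(419), np.int64(579), np.int64(448), np.int64(569))
top [442  98  16  12 131]
top [428 111   5   5  15]
top [451 111   4   4  11]
top [ 456  110   87   75 1251]
top [416 123   6  10  16]
top [403 135  10   5  36]
top [436 136   9  44 175]
top [429 142   8  16  33]
top [393 144  10  19 104]
top [502 153  11  24  42]
top [511 168  15  32 123]
top [410 174  48  39 290]
top [540 181  14  25 225]
top [554 187  22  18 166]
top [ 581  186   59  106 1013]
top [405 196   8  20  46]
top [453 197   9   6  39]
top [469 199   8   6  10]
top [536 199   5   5  19]
top [397 201  10  20  38]
top [512 202   5   6  21]
top [476 204  10  18  98]
top [517 206   4   4  11]
top [468 210   8  13  63]
top [462 218   5   4  12]
top [531 218  10  17  63]
top [494 221  15  18 128]
top [501 220  30  24 138]
top [482 223   4   6  15]
top [573 235  12   7  38]
top [588 235  10   9  71]
top [373 236   9   9  26]
top [484 244  12  15  82]
top [519 244  23  23 180]
top [463 246  15  29 134]
top [466 264  21  21 133]
top [532 266  19  37 265]
top [405 282  58 138 814]
top [557 296  28 110 510]
top [310 325  24  44 113]
top [517 344   8  29  72]
top [452 385  58  22 172]
top [296 390   4   7   9]
top [422 412  12   4  16]
top [444 452  74  28 259]
top [430 456  13   5  23]
top [418 460  11   4  15]
```

Run:
```python
from h import *
o=cv2.imread("pics/s2.png");s=cv2.imread("pics/s9f.png");n=cv2.resize(s[230:420,260:480],None,fx=3,fy=3,interpolation=cv2.INTER_CUBIC)
d=cv2.absdiff(o,n).max(2)[90:300,200:460];print("scraper/stand/small region: mean",d.mean(),"max",d.max())
print(arm.sense()["ft_force"],arm.finish_job())
```

```text
scraper/stand/small region: mean 3.840787545787546 max 42
the job is handed in; nothing more can be done
[-0.39488334 -0.5519085   0.04273565] None
```

The fastener is turned clockwise to its stop, so the cover should be locked. The scraper is standing blade-down in the white stand again and released. I handed the job in at about 25 s of the 61 s allowed.

**Locking:** The twisting moment on the tool rose from about 0.06 to 0.24 N m over the last 12° or so, well above the 0.1 N m the lock takes. After I lifted the blade out, the slot measured −59.5°, where −59.3° is expected when locked with the head driven to the end of its free play.

**Pressing:** The blade pressed with up to about 18 N when it first touched the fastener. I eased it off, and it stayed at about 4–9 N while turning.

**Putting the scraper back:** The side camera's picture of the scraper, its stand and the small grey scraper leaning on it matches the one from before the grasp. The only clear change in that picture was near the red stand. I took it to be the gripper's shadow, but did not confirm that.

**What disagreed or was not checked:**
- **Fastener height:** Estimates differed by 5–9 mm (two-camera sighting, wrist-camera sighting, box dimensions), so I found the slot by touch instead.
- **Last picture:** The 12-picture limit stopped me from viewing it, so that last check was done by comparing pixels only.
- **Top view:** Its before-and-after comparison showed many changes I did not sort out, at least partly the arm and its shadow. It neither confirms nor rules out that the other things stayed put.
- **Orange and small grey scrapers:** Both were upright in the first picture. They had toppled by the time of my first close look, before the gripper touched anything near them.

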